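# Clamp the jar, unscrew its cap and hold it above the mouth

### The job

The square jar stands loose in the open kitchen clamp. Slide the clamp's jaw shut so that it holds the jar snugly, then unscrew the tight cap (anticlockwise seen from above) until its thread lets go, and lift it straight up off the jar. Finish while still holding the cap, level and just above the jar's mouth, with the jar standing in the closed clamp; leave the turner, cup and dish alone.

Things in the scene. Friction and masses are not known exactly. Their poses are not given: they have to be found in the camera images.
- board: Kitchen clamp fixed to the ledge: wooden board 150 (own x) by 270 (own y) by 15 mm. Origin: centre of its underside, z up. A fixed aluminium jaw, 110 mm wide, 45 mm high above the board, 18 mm thick, stands across the -y end; its smooth flat face looks to +y at own y = -90 mm. The sliding jaw comes from +y. Yaw within 0.4 rad of 0.
- jaw (a joint): Travel (m) of the sliding jaw along the board's own -y, towards the fixed jaw. Gap between the faces = 0.100 minus this value: 0.040 is shut on the 60 mm jar. About 12 N of friction; stays where it is left. Starts at 0 to 0.012. Its smooth face is 110 mm wide, 45 mm high above the board, the plate 16 mm thick.
- jaw_grip (a point): Top centre of the sliding jaw's upright grip post: plastic, 30 mm (board x) by 16 mm (board y), top 78 mm above the ledge, 44 mm above the 50 mm wide carriage bar (bar top 34 mm above the ledge). Post centre is 75 mm behind (board +y of) the jaw's face; 51 mm are free between post and jaw plate. Axes as the board's.
- jar: Loose amber glass jar, 0.3-0.5 kg: body 60 x 60 mm with bevelled corners (flats 52 mm long, corners 40 mm from the axis), 70 mm high; shoulder to 78 mm; round neck 44 mm across. Origin: centre of underside, on the board (15 mm above the ledge). Starts clear of both jaws, up to 0.22 rad out of square; the closing jaw pushes it to the fixed jaw and squares it. Unclamped it turns with the cap.
- jar_rim (a point): Centre of the jar's mouth, 100 mm above the jar's underside. Under the cap, the neck has three short level thread pieces; the thread lets go after about 50 degrees of anticlockwise turn of cap against jar, the cap staying at its height meanwhile. From 50 to 90 degrees (best 70) it lifts off freely; beyond, the lugs meet stops.
- cap: Round steel cap, 62 mm outside diameter, 22 mm high, 0.07 kg. Origin: centre of its open lower edge; z up. Screwed on, its lower edge is 86 mm above the jar's underside (8 mm above the shoulder), its top 108 mm. Three lugs inside grip the thread; a sprung rubber liner (about 12 N) keeps it tight. One grasp round the rim is enough.
- turner: Silicone-handled steel turner lying on the ledge, about 0.25 m long; bystander.
- cup: Steel cup, 76 mm across, 85 mm high, standing on the ledge; bystander.
- dish: White ceramic dish, 130 mm across, 45 mm high; bystander.
Not all that is in view belongs to the job. What is shaped like the jar but green is not meant. What is meant by the cap is not red, and is the smaller of those in its own colour.

How it is judged:
By the outcome, as a careful person would: the job done as asked, in the order asked, and still so for the second after the job is handed in, while the arm keeps its last pose, push and grip.
It also fails if it takes over 45 s, if anything falls off the work surface, if the arm or the gripper's body presses on something with over 40 N, if the wrist force passes 120 N, or if a joint passes its speed limit or range.

### The arm

A 6-joint arm with a two-finger parallel gripper is mounted at the origin on the work surface. World frame = base frame: x ahead of the robot, y to its left, z up, the work surface at z = 0. Lengths are in mm, angles in rad, forces in N, time in s.
With the tool pointing down it reaches from about 400 to 925 mm from the base axis. Payload 12.5 kg.
Tool frame: the origin (TCP) lies between the finger pads; the fingertips stand 14 mm ahead of it and the grasp point (between the pads) lies 5 mm behind it; x points along the fingers, y is the direction in which the jaws open and shut, and the axes are right-handed (so a half turn about x gives the same grasp; the last joint's range is limited). The gripper opens to 95 mm and grips with 3 to 60 N. Pads are 20 mm wide; open, the fingers measure 119 mm over their backs; the gripper's body (75 mm by 180 mm) begins 59 mm behind the grasp point.
Start: joints at [1.076, 0.491, 1.559, -0, 1.092, -0.106], TCP at [236.91, 578.379, 204.161] pointing down, gripper open.
Joint ranges: [-3.1, 3.1], [-0.84, 2.19], [0.05, 2.79], [-1.13, 4.28], [0.06, 2.93], [-2.69, 2.69]. Speed limits (rad/s): [2.22, 2.22, 2.79, 3.14, 3.14, 3.14].

### API

Orientations are given as [roll, pitch, yaw] about the fixed x, y, z axes, in that order (R = Rz(yaw) Ry(pitch) Rx(roll)).
In Python, from cell import env, cams gives the robot as it stands.
- The arm moves only by the tool carry_out, never from a script. Its arguments are lists of equal length, an entry for each row: "grip": the closure, from -1 (fully open) to 1 (shut); "linear": the shift along the tool's x, y, z scaled (see below), a list of three; "turn": the turn about the tool's x scaled (see below). In form: {"grip": [grip, ...], "linear": [[tx, ty, tz], ...], "turn": [turn, ...]}. A call has 1 to 5 rows; each row shifts and turns the commanded pose from where the row before left it, along the tool's axes as they then stand; what a row does not reach is not made up. The controller multiplies each number of a shift by 0.5 m and each number of a turn by 180 degrees. A row lasts 1/10 s, in which the tool goes at most 50 mm and 8.59 degrees, less where a joint would pass 70% of its speed; a pose out of reach is approached as far as the arm can. A call with a number of a shift or a turn outside -1 to 1 is refused whole. A call with a gripper value outside its range is refused whole. The fingers move at their own pace and stop on an object; the grip force is fixed at half the most. Time passes only in rows, so rows that do not move let the fingers close. It gives the time, the measured TCP pose, the force and the opening at its end, in the units of the state.
- env.state(): the state, without advancing time (a new reading comes with each control period).
- cams.read_camera(name): name is "scene" or "top" or "wrist"; returns the picture (400x640x3 uint8, blue, green, red); there is no depth.
- cams.camera_info(name): a dict with "fx", "fy", "cx", "cy" (pixels), "dist" ([k1, k2, p1, p2, k3] as OpenCV has them; the pictures are not rectified), "view" (4x4, takes a point from world to camera coordinates). Camera axes: x right, y down, z forward; pixel columns grow to the right and rows downward; lengths in mm; the calibration is good to about 2 mm. A picture is of the moment at which its call begins: read the wrist's pose just before it. camera_info takes no time and is no camera call; for the wrist camera it gives the pose at the moment of the call.
- env.job_done(): hands the job in, once; it reports no verdict.
The state is a dict: "t": time; "joints": joint angles; "qvel": joint speeds; "tau": joint torques, N m; "eef_pos": TCP position; "tcp_rot": TCP orientation; "ft_force": force on the tool from outside, world axes, zero at the start; "moment": the same for the moment, N m; "opening": opening from 0.0 (shut) to 1.0 (fully open).
Only numpy, scipy, OpenCV 4.12 (cv2) and the standard library are available. Lean on these libraries where they do the work, as an engineer would, in place of code of your own. Each camera call takes 0.05 s, during which the arm holds its last target. There are 200 camera calls.

## Working session

There is one attempt and no reset: what is moved stays moved. The work goes in short steps, Python scripts to look and compute and a tool call to move; the robot and the scene stay as the last step left them, time stands still between calls to the robot, and variables do not carry over. Pictures are saved under pics/ and viewed, about 8 in all and at most 12, crops included, and the job is handed in when it is done.

Besides the shell and the picture viewer there is one more tool, called after "Emit:" by a JSON object that holds its "op" and its "data", one argument or row to a line. carry_out: Moves the arm, as the interface text tells. Shifts and turns lie within -1 to 1; 1 stands for 0.5 m of shift or 180 degrees of turn. Its arguments: {"type":"object","properties":{"grip":{"type":"array"},"linear":{"type":"array"},"turn":{"type":"array"}},"required":["grip","linear","turn"]}

```bash
mkdir -p pics; ls; python3 - <<'E'
from cell import env,cams
import cv2,numpy as np
np.set_printoptions(precision=3,suppress=True)
s=env.state();print(s)
a=[]
for n in("scene","top"):
    im=cams.read_camera(n);cv2.imwrite(f"pics/{n}0.png",im)
    i=cams.camera_info(n);print(n,i)
E
```

```text
pics
{'t': 0.0, 'joints': array([ 1.076,  0.492,  1.559,  0.   ,  1.092, -0.106]), 'qvel': array([ 0.   , -0.002, -0.   ,  0.   ,  0.002, -0.001]), 'tau': array([  0.   , -61.266, -25.817,   0.069,   0.048,  -0.   ]), 'eef_pos': array([236.762, 578.138, 203.567]), 'tcp_rot': array([-1.695,  1.57 , -2.084]), 'ft_force': array([-0.468,  0.157, -0.308]), 'moment': array([ 0.014,  0.024, -0.009]), 'opening': 0.9992707480758555}
scene {'fx': 418.4598603069286, 'fy': 418.4598603069286, 'cx': 316.66548622226827, 'cy': 206.1306702035442, 'dist': array([0.005, 0.   , 0.   , 0.   , 0.   ]), 'view': array([[   0.135,    0.991,    0.016,  118.337],
       [   0.579,   -0.066,   -0.813, -268.873],
       [  -0.804,    0.119,   -0.583, 1842.21 ],
       [   0.   ,    0.   ,    0.   ,    1.   ]])}
top {'fx': 516.3618409552003, 'fy': 516.3618409552003, 'cx': 317.0359483556114, 'cy': 204.6997978143227, 'dist': array([-0.154,  0.   ,  0.   ,  0.   ,  0.   ]), 'view': array([[  -0.014,   -1.   ,    0.002, -186.4  ],
       [  -0.997,    0.014,   -0.073,  577.934],
       [   0.073,   -0.003,   -0.997, 1297.301],
       [   0.   ,    0.   ,    0.   ,    1.   ]])}
```

View pics/top0.png

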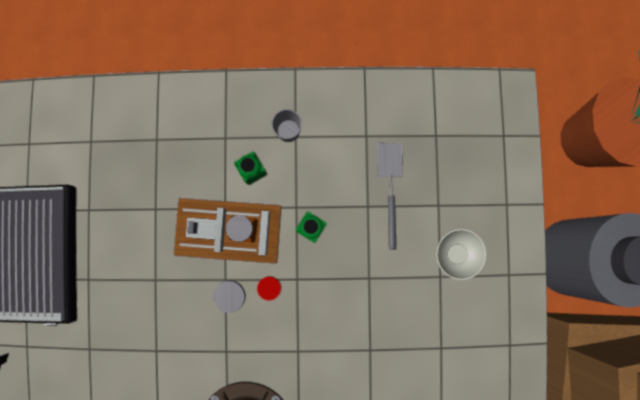

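View pics/scene0.png

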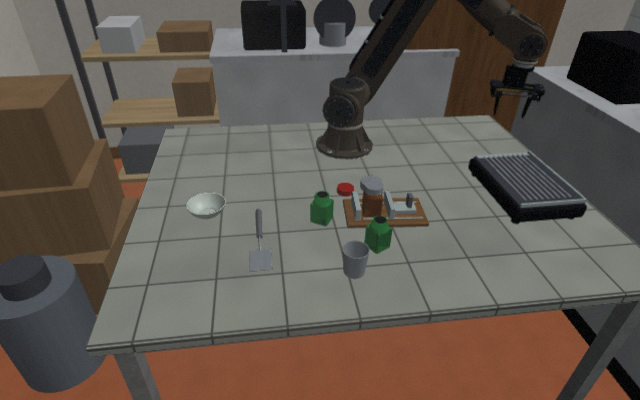

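Top view: clamp at (228,230) with the post at (193,228), the jar's cap at (239,228), and the fixed jaw at (264,232). The loose grey disc at (229,296) is the larger one, so it's a decoy, as are the red disc and the green jars. The scene view agrees. Next I'll turn the pixels into positions.

```bash
cat > h.py <<'E'
import numpy as np,cv2
from cell import env,cams
np.set_printoptions(precision=2,suppress=True)
def plane(i,px,z):
    K=np.array([[i['fx'],0,i['cx']],[0,i['fy'],i['cy']],[0,0,1]])
    p=cv2.undistortPoints(np.array(px,float).reshape(-1,1,2),K,np.array(i['dist'])).reshape(-1,2)
    V=np.array(i['view']);R,t=V[:3,:3],V[:3,3];c=-R.T@t
    d=np.c_[p,np.ones(len(p))]@R
    return c+d*((z-c[2])/d[:,2])[:,None]
def proj(i,P):
    K=np.array([[i['fx'],0,i['cx']],[0,i['fy'],i['cy']],[0,0,1]]);V=np.array(i['view'])
    return cv2.projectPoints(np.array(P,float).reshape(-1,1,3),cv2.Rodrigues(V[:3,:3])[0],V[:3,3],K,np.array(i['dist']))[0].reshape(-1,2)
def tool():
    from scipy.spatial.transform import Rotation as R
    s=env.state();return s,R.from_euler('xyz',s['tcp_rot']).as_matrix()
E
python3 - <<'E'
from h import *
i=cams.camera_info("top");im=cv2.imread("pics/top0.png")
hsv=cv2.cvtColor(im,cv2.COLOR_BGR2HSV)
m=cv2.inRange(hsv,(5,120,60),(20,255,255));m[:150]=0;m[300:]=0;m[:,:150]=0;m[:,300:]=0
p=cv2.findNonZero(m);r=cv2.minAreaRect(p);b=plane(i,cv2.boxPoints(r),15);print("board",b,np.linalg.norm(np.diff(b,axis=0),axis=1),b.mean(0))
print("cap",plane(i,[(239,228)],123),"post",plane(i,[(193,228)],78))
s,R=tool();print(s['eef_pos'],R)
w=cams.camera_info("wrist");V=w['view'];c=-V[:3,:3].T@V[:3,3];print("wristcam in tool",R.T@(c-s['eef_pos']),"axes",R.T@V[:3,:3].T,w['fx'])
E
```

```text
board [[ 449.87  177.26   15.  ]
 [ 597.9   166.73   15.  ]
 [ 575.06 -100.52   15.  ]
 [ 428.86  -88.57   15.  ]] [148.41 268.23 146.69] [512.93  38.72  15.  ]
cap [[515.36  -9.65 123.  ]] post [[518.   111.13  78.  ]]
[236.8  578.18 203.62] [[-0.    0.38  0.93]
 [-0.    0.93 -0.38]
 [-1.   -0.   -0.  ]]
wristcam in tool [-181.49    0.53  -79.03] axes [[ 0.   -0.28  0.96]
 [ 1.   -0.   -0.  ]
 [ 0.    0.96  0.28]] 286.5847786601006
```

Emit:
{"op": "carry_out", "data": {
  "grip": [-1,-1,-1,-1,-1],
  "linear": [
    [0,-0.0526,0.0773],
    [0,-0.0526,0.0773],
    [0,-0.0526,0.0773],
    [0,-0.0526,0.0773],
    [0,-0.0526,0.0773]
  ],
  "turn": [0,0,0,0,0]
}}

```text
t: 0.6
eef_pos: [366.5, 381.7, 204.0]
tcp_rot: [-2.069, 1.571, -2.457]
ft_force: [0.7, 0.5, 0.0]
opening: 1.001
```

Emit:
{"op": "carry_out", "data": {
  "grip": [-1,-1,-1,-1,-1],
  "linear": [
    [0,-0.0526,0.0773],
    [0,-0.0526,0.0773],
    [0,-0.0526,0.0773],
    [0,-0.0526,0.0773],
    [0,-0.0526,0.0773]
  ],
  "turn": [0,0,0,0,0]
}}

```text
t: 1.1
eef_pos: [495.6, 186.7, 204.1]
tcp_rot: [-3.132, 1.571, 2.763]
ft_force: [0.6, 0.3, 0.4]
opening: 1.001
```

Emit:
{"op": "carry_out", "data": {
  "grip": [-1,-1,-1,-1,-1],
  "linear": [
    [0,-0.0526,0.0773],
    [0,0,0],
    [0,0,0],
    [0,0,0],
    [0,0,0]
  ],
  "turn": [0,0.0475,0.0475,0.0475,0.0475]
}}

```text
t: 1.6
eef_pos: [520.6, 149.3, 203.8]
tcp_rot: [-2.118, 1.57, -3.11]
ft_force: [-0.1, 0.7, 0.7]
opening: 0.998
```

Emit:
{"op": "carry_out", "data": {
  "grip": [-1,-1,-1,-1,-1],
  "linear": [
    [0,0,0],
    [0,0,0],
    [0,0,0],
    [0,0,0],
    [0,0,0]
  ],
  "turn": [0.0475,0.0475,0.0475,0.0475,0.0215]
}}

```text
t: 2.1
eef_pos: [520.5, 149.5, 203.9]
tcp_rot: [-1.45, 1.57, -3.106]
ft_force: [0.3, -0.3, -0.7]
opening: 1.0
```

Emit:
{"op": "carry_out", "data": {
  "grip": [-1,-1],
  "linear": [
    [0,0,0],
    [0,0,0]
  ],
  "turn": [0,0]
}}

```text
t: 2.3
eef_pos: [520.6, 149.5, 204.0]
tcp_rot: [-1.604, 1.57, 3.031]
ft_force: [0.2, -0.5, -0.7]
opening: 1.001
```

```bash
python3 - <<'E'
from h import *
s,R=tool();print(s['t'],s['eef_pos'],R,s['joints'])
w=cams.camera_info("wrist")
im=cams.read_camera("wrist");cv2.imwrite("pics/w1.png",im);np.savez("w1.npz",**w)
E
```

```text
2.3 [520.57 149.49 203.98] [[-0.    1.   -0.08]
 [ 0.   -0.08 -1.  ]
 [-1.   -0.   -0.  ]] [0.16 0.37 1.76 0.   1.01 0.23]
```

View pics/w1.png

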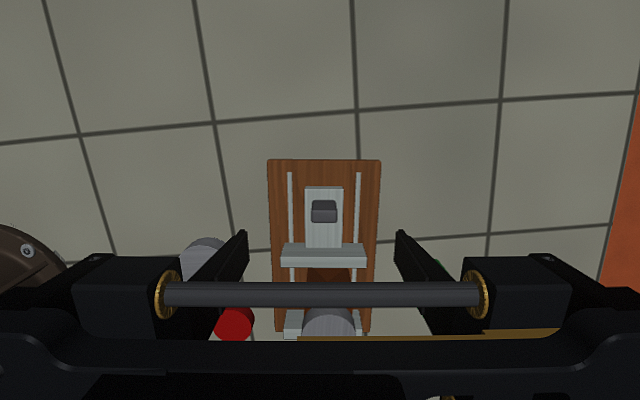

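Wrist view: the board's +y end is at the top, at row 160. The post is around (324,210), the jaw plate around (323,255) and the cap around (328,325). I'll zoom in on the post.

```bash
python3 - <<'E'
from h import *
im=cv2.imread("pics/w1.png");cv2.imwrite("pics/w1c.png",cv2.resize(im[150:345,255:395],None,fx=4,fy=3.0,interpolation=cv2.INTER_NEAREST)[:600])
i=dict(np.load("w1.npz"))
for z in(78,):print(plane(i,[(324,199),(324,206),(324,213),(324,222)],z))
yb=np.array([.08,.997]);xb=np.array([.997,-.08]);c=np.array([512.9,38.7])
for tr in(0,6,12):
  q=[]
  for dx in(-15,15):
    for dy in(-8,8):
      P=c+xb*dx+yb*(85-tr+dy);q.append([*P,78])
  print(tr,proj(i,q).tolist())
b=[[*(c+xb*dx+yb*dy),15] for dx,dy in((-75,135),(75,135),(75,-135),(-75,-135))];print(proj(i,b))
E
```

```text
[[523.88 141.93  78.  ]
 [523.27 133.77  78.  ]
 [522.64 125.5   78.  ]
 [521.83 114.68  78.  ]]
0 [[308.3965804505786, 221.50153216427438], [308.2442084818872, 208.15175615068298], [334.66981908676985, 221.56187443387444], [334.889822283297, 208.21213020689572]]
6 [[308.45310381959075, 226.41107475286407], [308.30162632077514, 213.20223440533394], [334.5883864298301, 226.4713975780975], [334.8068355711027, 213.2626000225114]]
12 [[308.509287930742, 231.2687398154223], [308.35871067568996, 218.19942035359455], [334.50753658515634, 231.32903922006375], [334.72443139061596, 218.25977333640455]]
[[263.85 162.43]
 [379.43 162.68]
 [368.83 334.01]
 [273.59 333.76]]
```

View pics/w1c.png

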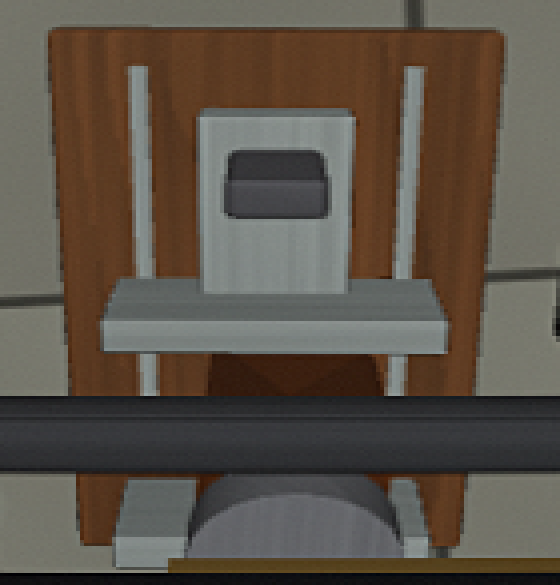

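The lit face of the post spans rows 209–223 and columns 311–337. That puts its centre near (522.7, 122), so the jaw travel is about 3 mm. The board lies about 3 mm further in +x and +y than the top view said. I'll close the fingers, go down behind the post and push.

Emit:
{"op": "carry_out", "data": {
  "grip": [1,1,1,1,1],
  "linear": [
    [0,0.008,-0.012],
    [0,0,0],
    [0,0,0],
    [0.06,0,0],
    [0.06,0,0]
  ],
  "turn": [0,0,0,0,0]
}}

```text
t: 2.85
eef_pos: [525.5, 155.3, 144.0]
tcp_rot: [1.846, 1.569, 0.196]
ft_force: [0.5, 0.5, 0.0]
opening: 0.636
```

Emit:
{"op": "carry_out", "data": {
  "grip": [1,1,1,1,1],
  "linear": [
    [0.06,0,0],
    [0.06,0,0],
    [0.044,0,0],
    [0,0,0],
    [0,0,0]
  ],
  "turn": [0,0,0,0,0]
}}

```text
t: 3.35
eef_pos: [525.3, 155.2, 62.5]
tcp_rot: [-1.587, 1.571, 3.046]
ft_force: [0.2, 0.9, -0.1]
opening: 0.22
```

Emit:
{"op": "carry_out", "data": {
  "grip": [1,1,1,1,1],
  "linear": [
    [0,0,0.006],
    [0,0,0.006],
    [0,0,0.006],
    [0,0,0.006],
    [0,0,0.006]
  ],
  "turn": [0,0,0,0,0]
}}

```text
t: 3.85
eef_pos: [524.1, 140.2, 62.5]
tcp_rot: [2.278, 1.57, 0.628]
ft_force: [0.3, 12.5, 1.6]
opening: 0.005
```

Emit:
{"op": "carry_out", "data": {
  "grip": [1,1,1,1,1],
  "linear": [
    [0,0,0.008],
    [0,0,0.008],
    [0,0,0.008],
    [0,0,0.008],
    [0,0,0.008]
  ],
  "turn": [0,0,0,0,0]
}}

```text
t: 4.35
eef_pos: [522.5, 121.4, 62.5]
tcp_rot: [2.73, 1.569, 1.08]
ft_force: [-0.9, 12.7, 2.1]
opening: 0.002
```

Emit:
{"op": "carry_out", "data": {
  "grip": [1,1,1,1,1],
  "linear": [
    [0,0,0.004],
    [0,0,0.004],
    [0,0,0.004],
    [0,0,0.004],
    [0,0,0.004]
  ],
  "turn": [0,0,0,0,0]
}}

```text
t: 4.85
eef_pos: [521.7, 111.7, 62.5]
tcp_rot: [2.782, 1.568, 1.131]
ft_force: [-1.4, 15.2, 2.2]
opening: 0.001
```

Emit:
{"op": "carry_out", "data": {
  "grip": [1,1,1],
  "linear": [
    [0,0,0.003],
    [0,0,0.003],
    [0,0,0]
  ],
  "turn": [0,0,0]
}}

```text
t: 5.15
eef_pos: [521.5, 108.6, 62.5]
tcp_rot: [2.784, 1.569, 1.133]
ft_force: [-0.3, 13.4, 2.3]
opening: 0.003
```

Emit:
{"op": "carry_out", "data": {
  "grip": [1,1,1],
  "linear": [
    [0,0,0.003],
    [0,0,0.003],
    [0,0,0]
  ],
  "turn": [0,0,0]
}}

```text
t: 5.45
eef_pos: [521.2, 105.6, 62.5]
tcp_rot: [2.799, 1.569, 1.148]
ft_force: [-1.0, 13.3, 2.0]
opening: 0.006
```

Emit:
{"op": "carry_out", "data": {
  "grip": [1,1,1],
  "linear": [
    [0,0,0.002],
    [0,0,0.002],
    [0,0,0]
  ],
  "turn": [0,0,0]
}}

```text
t: 5.75
eef_pos: [521.2, 105.2, 62.5]
tcp_rot: [2.837, 1.566, 1.186]
ft_force: [0.3, 28.4, 2.2]
opening: 0.007
```

The force jumped from 13 to 28 N while the travel stopped at y = 105.2, so the jaw is shut on the jar. I'll back off, rise and look at the cap.

Emit:
{"op": "carry_out", "data": {
  "grip": [1,1,-1,-1,-1],
  "linear": [
    [0,0,-0.02],
    [-0.08,0,0],
    [-0.09,0,0],
    [-0.09,0,0],
    [-0.09,0,0]
  ],
  "turn": [0,0,0,0,0]
}}

```text
t: 6.25
eef_pos: [521.3, 112.1, 239.1]
tcp_rot: [-0.307, 1.571, -1.957]
ft_force: [1.1, -0.7, 0.1]
opening: 0.205
```

Emit:
{"op": "carry_out", "data": {
  "grip": [-1,-1,-1,-1],
  "linear": [
    [-0.07,0,0],
    [0,0,0.06],
    [0,0,0.05],
    [0,0,0]
  ],
  "turn": [0,0,0,0]
}}

```text
t: 6.65
eef_pos: [517.1, 55.5, 272.5]
tcp_rot: [0.798, 1.57, -0.855]
ft_force: [0.5, -0.2, -0.3]
opening: 0.537
```

```bash
python3 - <<'E'
from h import *
s,R=tool();print(s['t'],s['eef_pos'],s['opening'])
w=cams.camera_info("wrist");im=cams.read_camera("wrist");cv2.imwrite("pics/w2.png",im);np.savez("w2.npz",**w)
im=cams.read_camera("scene");cv2.imwrite("pics/s2.png",im)
print(proj(w,[[511,-18,123],[511,-18,101]]))
E
```

```text
6.65 [517.09  55.47 272.48] 0.5366356777401347
[[320.5  244.53]
 [320.55 237.51]]
```

View pics/w2.png

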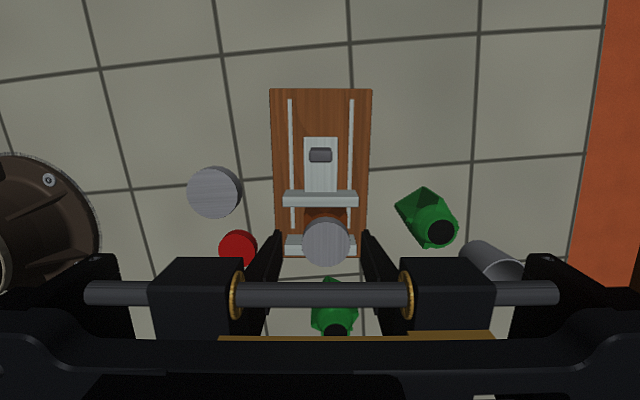

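The jaw is shut on the jar. The cap's top is an ellipse near (326,243), and the board's mid-line is near column 320. Next I'll fit the ellipse.

```bash
python3 - <<'E'
from h import *
im=cv2.imread("pics/w2.png");i=dict(np.load("w2.npz"))
g=cv2.cvtColor(im,cv2.COLOR_BGR2GRAY);h=cv2.cvtColor(im,cv2.COLOR_BGR2HSV)
print(im[244,290:362:2].tolist());print(im[205:275:2,326].tolist())
m=((g>112)&(g<165)&(h[...,1]<40)).astype('u1')
m[:216]=0;m[272:]=0;m[:,:296]=0;m[:,356:]=0
m=cv2.morphologyEx(m,cv2.MORPH_OPEN,np.ones((5,5)))
c=max(cv2.findContours(m,cv2.RETR_EXTERNAL,cv2.CHAIN_APPROX_NONE)[0],key=cv2.contourArea)
(cx,cy),r=cv2.minEnclosingCircle(c);e=cv2.fitEllipse(c);print(cx,cy,r,e,cv2.boundingRect(c))
print(plane(i,[(cx,cy),e[0]],123),plane(i,[(cx-r,cy),(cx+r,cy)],123))
o=im.copy();cv2.drawContours(o,[c],-1,(0,0,255),1)
cv2.imwrite("pics/w2c.png",cv2.resize(o[180:290,260:390],None,fx=4,fy=4,interpolation=cv2.INTER_NEAREST))
E
```

```text
[[97, 100, 94], [97, 99, 93], [98, 99, 93], [97, 99, 94], [99, 101, 95], [87, 88, 83], [112, 109, 108], [111, 109, 106], [109, 106, 104], [111, 109, 107], [110, 108, 107], [109, 107, 104], [114, 111, 109], [112, 108, 107], [109, 106, 105], [114, 110, 110], [113, 110, 108], [111, 108, 106], [111, 107, 106], [112, 108, 108], [111, 109, 106], [113, 110, 108], [111, 109, 107], [117, 112, 113], [111, 107, 106], [106, 103, 100], [112, 109, 108], [106, 105, 102], [112, 108, 106], [109, 107, 106], [108, 107, 103], [106, 108, 104], [108, 110, 103], [89, 95, 104], [34, 61, 97], [32, 54, 82]]
[[140, 144, 135], [40, 48, 64], [20, 36, 64], [20, 37, 63], [22, 42, 81], [14, 38, 85], [86, 83, 81], [83, 81, 81], [75, 72, 73], [112, 109, 107], [109, 106, 105], [112, 108, 108], [109, 106, 103], [109, 106, 104], [110, 106, 104], [111, 108, 106], [110, 106, 105], [109, 106, 105], [110, 107, 107], [110, 105, 105], [111, 108, 107], [111, 107, 106], [112, 108, 106], [111, 107, 106], [111, 108, 106], [113, 109, 108], [111, 108, 106], [112, 107, 107], [112, 109, 107], [111, 107, 106], [109, 106, 105], [112, 126, 125], [111, 124, 123], [113, 124, 123], [117, 128, 126]]
325.5 264.5 30.207714080810547 ((325.4965515136719, 264.3872375488281), (15.098650932312012, 72.88217163085938), 90.01649475097656) (296, 258, 60, 14)
[[515.09 -46.57 123.  ]
 [515.09 -46.41 123.  ]] [[476.25 -43.4  123.  ]
 [553.93 -49.82 123.  ]]
```

View pics/w2c.png

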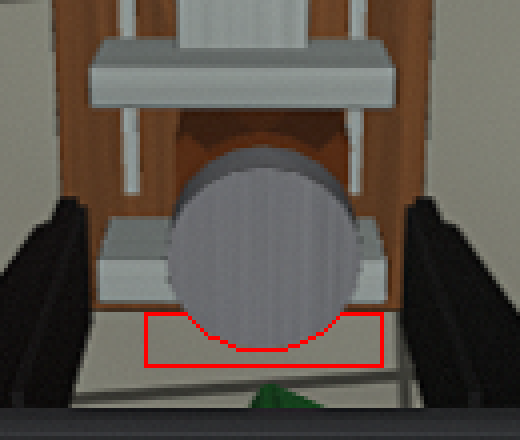

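The amber body meets the plate, so it's snug. The mask caught the floor, but the crop shows the cap disc clearly: columns 302–350, rows 222–267.5, centre (326,244.8). The jar sits about 7 mm to the +x side of the board's middle.

```bash
python3 - <<'E'
from h import *
i=dict(np.load("w2.npz"));p=plane(i,[(326,244.8),(302,244.8),(350,244.8),(326,222),(326,267.5)],123);print(p)
s,R=tool();print(s['eef_pos'],(R.T@(p[0]+[0,0,-11]-s['eef_pos']))/500)
im=cams.read_camera("top");cv2.imwrite("pics/t2.png",im);t=cams.camera_info("top")
print(proj(t,[p[0]]),s['joints'])
E
```

```text
[[517.88 -18.93 123.  ]
 [487.71 -16.46 123.  ]
 [548.05 -21.44 123.  ]
 [520.25  11.61 123.  ]
 [515.39 -50.96 123.  ]]
[517.32  57.22 272.18] [0.32 0.01 0.15]
[[242.91 226.88]] [-0.02  0.27  1.72  0.    1.15  0.06]
```

Measured cap diameter is 60–63 mm against the given 62, so the centre should be good.

Emit:
{"op": "carry_out", "data": {
  "grip": [-1,-1,-1,-1,-1],
  "linear": [
    [0,0.01,0.075],
    [0,0,0.075],
    [0,0,0],
    [0,0,0],
    [0.08,0,0]
  ],
  "turn": [0,0,0,0,0]
}}

```text
t: 7.3
eef_pos: [518.7, -16.9, 235.2]
tcp_rot: [1.534, 1.563, -0.116]
ft_force: [1.0, -0.2, -1.2]
opening: 0.993
```

Emit:
{"op": "carry_out", "data": {
  "grip": [-1,-1,-1,-1],
  "linear": [
    [0.08,0,0],
    [0.06,0,0],
    [0.04,0,0],
    [0,0,0]
  ],
  "turn": [0,0,0,0]
}}

```text
t: 7.7
eef_pos: [515.3, -16.1, 139.9]
tcp_rot: [-1.699, 1.566, 2.935]
ft_force: [0.2, -0.6, 0.1]
opening: 1.002
```

Emit:
{"op": "carry_out", "data": {
  "grip": [-1,-1,-1],
  "linear": [
    [0,0,0],
    [0,0,0],
    [0,0,0]
  ],
  "turn": [0,0,0]
}}

```text
t: 8.0
eef_pos: [516.9, -17.5, 143.3]
tcp_rot: [1.549, 1.569, -0.101]
ft_force: [0.4, -0.3, 0.4]
opening: 0.999
```

Emit:
{"op": "carry_out", "data": {
  "grip": [-1,-1,-1,-1,1],
  "linear": [
    [0.022,0.002,0.003],
    [0.02,0,0],
    [0.02,0,0],
    [0,0,0],
    [0,0,0]
  ],
  "turn": [0,0,0,0,0]
}}

```text
t: 8.5
eef_pos: [517.2, -19.3, 110.7]
tcp_rot: [-1.77, 1.57, 2.863]
ft_force: [-0.4, -0.4, -0.0]
opening: 0.953
```

Emit:
{"op": "carry_out", "data": {
  "grip": [1,1,1,1],
  "linear": [
    [0,0,0],
    [0,0,0],
    [0,0,0],
    [0,0,0]
  ],
  "turn": [0,0,0,0]
}}

```text
t: 8.9
eef_pos: [517.2, -19.2, 111.3]
tcp_rot: [2.311, 1.571, 0.661]
ft_force: [-1.7, -0.6, 0.3]
opening: 0.638
```

The opening of 0.638 is about 61 mm, so the cap is held, with only 1.7 N of side force. Now I'll unscrew it 5° per row.

Emit:
{"op": "carry_out", "data": {
  "grip": [1,1,1,1,1],
  "linear": [
    [0,0,0],
    [0,0,0],
    [0,0,0],
    [0,0,0],
    [0,0,0]
  ],
  "turn": [-0.028,-0.028,-0.028,-0.028,-0.028]
}}

```text
t: 9.4
eef_pos: [517.4, -19.2, 111.3]
tcp_rot: [1.582, 1.57, 0.374]
ft_force: [-0.9, -0.3, 0.7]
opening: 0.629
```

```bash
python3 - <<'E'
from h import *
s,R=tool();print(s['t'],s['eef_pos'],s['ft_force'],s['moment'],s['opening'],np.degrees(np.arctan2(R[1,1],R[0,1])))
E
```

```text
9.4 [517.4  -19.24 111.3 ] [-0.95 -0.29  0.73] [ 0.03 -0.08 -0.26] 0.6285112395516919 20.823013598716447
```

Emit:
{"op": "carry_out", "data": {
  "grip": [1,1,1,1,1],
  "linear": [
    [0,0,0],
    [0,0,0],
    [0,0,0],
    [0,0,0],
    [0,0,0]
  ],
  "turn": [-0.028,-0.028,-0.028,-0.028,-0.028]
}}

```text
t: 9.9
eef_pos: [517.6, -19.3, 111.8]
tcp_rot: [0.769, 1.57, 0.002]
ft_force: [-0.2, -0.7, 8.8]
opening: 0.631
```

Emit:
{"op": "carry_out", "data": {
  "grip": [1,1,1,1,1],
  "linear": [
    [0,0,0],
    [0,0,0],
    [0,0,0],
    [0,0,0],
    [0,0,0]
  ],
  "turn": [-0.028,-0.028,-0.028,-0.028,0]
}}

```text
t: 10.4
eef_pos: [518.0, -19.2, 112.1]
tcp_rot: [0.413, 1.568, -0.003]
ft_force: [-1.0, 0.7, 8.9]
opening: 0.631
```

```bash
python3 - <<'E'
from h import *
s,R=tool();print(s['t'],s['eef_pos'],s['ft_force'],s['moment'],s['opening'],np.degrees(np.arctan2(R[1,1],R[0,1])))
im=cams.read_camera("scene");w=cams.camera_info("scene");np.savez("s.npz",**w)
a=cv2.imread("pics/s2.png");f=lambda x:cv2.resize(x[150:240,320:450],(390,270),interpolation=cv2.INTER_CUBIC)
cv2.imwrite("pics/s3.png",np.hstack([f(a),f(im)]))
E
```

```text
10.4 [518.01 -19.2  112.09] [-1.    0.69  8.88] [0.35 0.02 0.06] 0.6311207640517006 66.17770013393016
```

View pics/s3.png

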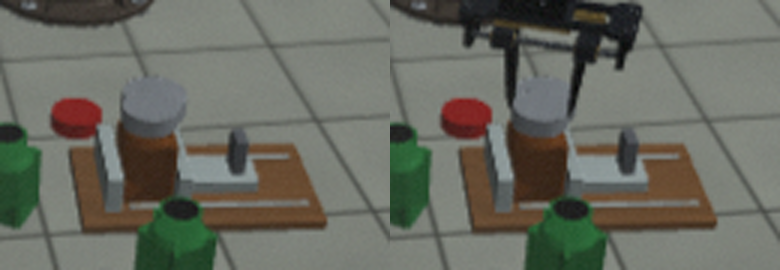

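The scene view shows the jar standing square in the closed clamp with the cap gripped. After a 71° turn, the 9 N upward force (the liner pushing the cap up) and near-zero torque say the thread has let go. I'll lift slowly.

Emit:
{"op": "carry_out", "data": {
  "grip": [1,1,1],
  "linear": [
    [-0.004,0,0],
    [-0.004,0,0],
    [-0.004,0,0]
  ],
  "turn": [0,0,0]
}}

```text
t: 10.75
eef_pos: [517.2, -19.2, 117.2]
tcp_rot: [-3.125, 1.571, 2.74]
ft_force: [-0.5, 0.0, -0.1]
opening: 0.628
```

Free: no downward pull. I'll lift further, to about 28 mm in all.

Emit:
{"op": "carry_out", "data": {
  "grip": [1,1,1,1,1],
  "linear": [
    [-0.012,0,0],
    [-0.012,0,0],
    [-0.012,0,0],
    [-0.008,0,0],
    [0,0,0]
  ],
  "turn": [0,0,0,0,0]
}}

```text
t: 11.25
eef_pos: [517.5, -19.3, 139.8]
tcp_rot: [0.314, 1.57, -0.104]
ft_force: [0.7, 0.3, -1.6]
opening: 0.626
```

Emit:
{"op": "carry_out", "data": {
  "grip": [1,1,1],
  "linear": [
    [0,0,0],
    [0,0,0],
    [0,0,0]
  ],
  "turn": [0,0,0]
}}

```text
t: 11.55
eef_pos: [517.2, -19.3, 138.9]
tcp_rot: [-3.141, 1.57, 2.723]
ft_force: [0.3, 0.1, -0.4]
opening: 0.631
```

```bash
python3 - <<'E'
from h import *
s,R=tool();print(s['t'],s['eef_pos'],s['ft_force'],s['moment'],s['opening'],R[:,0])
im=cams.read_camera("scene")
cv2.imwrite("pics/s4.png",cv2.resize(im[130:250,310:450],(700,600),interpolation=cv2.INTER_CUBIC))
E
```

```text
11.55 [517.19 -19.25 138.92] [ 0.27  0.14 -0.41] [-0.06 -0.1  -0.04] 0.6305035778684481 [-0.  0. -1.]
```

View pics/s4.png

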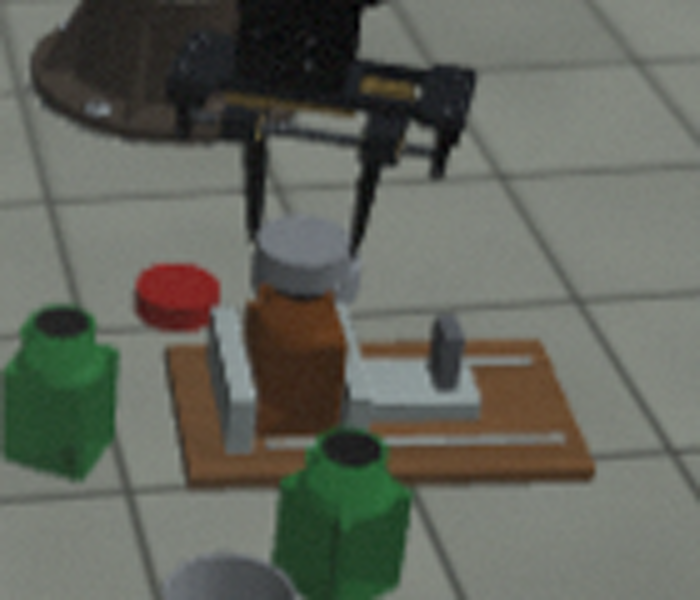

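The cap is level in the fingers, about 13 mm above the mouth by dead reckoning. The jar's base line hasn't moved, and the wrist carries no jar weight. The turner, dish and cup weren't approached. Handing in.

```bash
python3 -c "
from cell import env
print(env.job_done())"
```

```text
the job is handed in; nothing more can be done
None
```

The job is done and handed in at about 11.6 s of the 45 s allowed; no verdict was reported.

- **Clamp:** I pushed the grip post with the closed fingers. The push force jumped from 13 N to 28 N as the travel stopped, and the wrist picture shows the plate flush against the jar.
- **Cap:** I took it round the rim and turned it 71° anticlockwise. The resisting torque fell from 0.26 N m to about 0.06, and the liner pushed up with about 9 N. I then lifted it straight up about 27 mm with no resistance.
- **Last checks:** The tool points straight down, and the cap is still held at an opening of 0.63, about 60 mm against the 62 mm cap. Its lower edge is roughly 13 mm above the mouth. The wrist force is 0.4 N, so the jar was not lifted. The scene picture shows the jar standing in the closed clamp.

**Disagreements:**
- The wrist view put the board about 3 mm from where the top view did. My by-eye top-view reading of the post was about 11 mm off. I used the wrist values for both.
- My colour mask for the cap caught the floor instead, so I read the cap's edges from the zoomed picture. They gave a 60–63 mm diameter against the 62 mm stated.

**Not checked:** I kept clear of the turner, cup and dish, but took no final picture of all three.

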